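Roll a pigment vial home in its loading lane

TASK

Pick up the red-handled paddle and with its white face slowly roll the blue glass vial along the wooden lane and down into the bay at the far end, pushing the brass follower ahead of it until you feel it come up solid against its stop. Keep the vial pressed home there with a steady, gentle push of about 10 newtons for a second (6 or less does not bed it, more than 14 cracks the glass). Then back away and lay the paddle flat on its cork mat again; never touch the vial with the hand or lift it off the lane, and leave the other things alone.

Things in the scene. Friction and masses are not known exactly. Their poses are not given: they have to be found in the camera images.
- paddle_grip (a point): centre of the paddle's red upright square grip block (26 x 26 mm, 10 to 54 mm above the paddle's underside), 35 mm above that underside. The paddle (110 g) is a wooden board 44 wide (x), 150 long (y), 10 thick, lying flat, the block on its middle; +y points to the end with the white face plate, z up
- paddle_face (a point): middle of the outer side of the paddle's white upright face plate, which does the pushing: 83 mm along the paddle's +y from the grip point, 13 mm above the underside. The plate is 44 wide, 8 thick and spans 0 to 26 mm above the underside; +y points out of the face
- mat: fixed cork mat 110 (x) x 190 (y) x 4 mm thick on the table; origin at the centre of its underside; the paddle starts on it and must finish on it, its grip within 45 mm of the mat's centre
- vial_center (a point): centre of the blue glass vial with black cap, a 30 mm diameter, 52 mm long closed cylinder of about 60 g lying across the lane, 15 mm above the deck. The lane is level and the vial rolls freely; its axes turn as it rolls
- track: fixed level wooden lane; origin on the table, under its centre line; +y runs to the bay, x across. Deck 20 mm above the table from y = -170 to 81.5 mm, then (red line) 2 mm down to the bay floor, where the brass follower stands. Rails 60 mm apart, 10 thick, tops 32 mm above the table; sill 6 mm high on the deck at y = -165; end block 66 mm high at y = 176 to 190. A ledge on the +x side (x = 40 to 110) carries two standing vials
- bay (a point): middle of the bay, in the track's frame at (0, 100, 33) mm; +y along the lane. The brass follower (54 wide, grey felt face 22 to 52 mm above the table) first stands with its face at track y = 70 to 105 mm and is pushed back to a hard stop with a steady drag of about 3 N, no spring. Home, the vial's centre is within 10 mm of this point along y: the stop's setting differs each time and is not measured
- vial_red: bystander: red glass vial, 30 mm diameter, 52 high, standing on the ledge; origin at its underside
- vial_yellow: bystander: yellow glass vial like the red one; origin at its underside
- jar_amber: bystander: amber glass jar 64 mm diameter, 85 high; origin at its underside
- eraser: bystander: green eraser 30 x 55 x 16 mm; origin at its underside
- brush: bystander: paint brush about 200 mm long lying on the table
- cup: bystander: white ceramic cup, 70 mm diameter, 70 high; origin at its underside

How it is judged:
By the outcome, as a careful person would: the job done as asked, in the order asked, and still so for the second after the job is handed in, with the robot touching nothing.
It also fails if it takes over 67 s, if anything falls off the work surface, if the arm or the gripper's body presses on something with over 40 N, if the wrist force passes 120 N, or if a joint passes its speed limit or range.

ROBOT

A 6-joint arm with a two-finger parallel gripper is mounted at the origin on the work surface. World frame = base frame: x ahead of the robot, y to its left, z up, the work surface at z = 0. Lengths are in m, angles in rad, forces in N, time in s.
With the tool pointing down it reaches from about 0.25 to 0.725 m from the base axis. Payload 9.7 kg.
Tool frame: the origin (TCP) lies midway between the tips of the shut fingers; the grasp point (between the pads) lies 19 mm behind it; z points along the fingers, y is the line along which they close (so a half turn about z gives the same grasp; the last joint's range is limited). The gripper opens to 85 mm and grips with 20 to 120 N. Pads are 22 mm wide; open, the fingers measure 114 mm over their backs; the gripper's body (76 mm by 85 mm) begins 54 mm behind the grasp point. The pads swing forward as they close: fully open they stand 13 mm farther back than shut.
Start: joints at [-1.141, 0.087, 0.176, 1.66, 0, 1.571], TCP at [0.229, -0.5, 0.231] pointing down, gripper open.
Joint ranges: [-3.13, 3.13], [-0.85, 1.81], [-1.15, 1.24], [-2.2, 2.28], [-1.44, 1.52], [-3.14, 3.14]. Speed limits (rad/s): [2.22, 2.22, 2.57, 3.14, 3.14, 3.14].

INTERFACE

Orientations are given as a unit quaternion [x, y, z, w].
In Python, from cell import bot, imaging gives the robot as it stands.
- The arm moves only by the tool carry_out, never from a script. Its argument "series" is one flat list of numbers, 7 for each row, row after row: the shift along the tool's x, y, z in mm, then the turn, a rotation vector about the tool's x, y, z in rad, then the gripper's target within -1 to 1 (fully open at 1, half-way at 0, shut at -1). In form: [tx, ty, tz, ax, ay, az, claw, tx, ty, tz, ax, ay, az, claw, ...]. A call has exactly 8 rows; each row is the pose to reach, as a shift and turn from the pose commanded when the call began, along the tool's axes at that moment; what a row does not reach only later rows make up. A row lasts 1/10 s, in which the tool goes at most 50 mm and 8.59 degrees, less where a joint would pass 70% of its speed; a pose out of reach is approached as far as the arm can. A call with a gripper value outside its range is refused whole. The fingers move at their own pace and stop on an object; the grip force is fixed at half the most. Time passes only in rows, so rows that repeat a pose let the fingers close, or fill a call up. It gives the time, the measured TCP pose, the force, the opening and the grip force at its end, in the units of the state.
- bot.state(): the state, without advancing time (a new reading comes with each control period).
- imaging.grab_frame(name): name is "scene" or "top"; returns (picture, depth): 420x560x3 uint8, red, green, blue; 420x560 float32, m along the optical axis (not along the pixel's ray), 0 where there is no reading.
- imaging.calibration(name): a dict with "fov_y" (degrees; the focal length in pixels is half the picture's height over the tangent of half this angle, whatever the lens; pixels are square), "cx", "cy" (the principal point, pixels), "R" (3x3) and "t" (3): a world point X has camera coordinates R X + t. Camera axes: x right, y down, z forward; pixel columns grow to the right and rows downward; lengths in m; the calibration is good to about 2 mm. A picture is of the moment at which its call begins. calibration takes no time and is no camera call.
- bot.hand_in(): hands the job in; it is judged then, once.
Trained networks look in the newest picture that a camera, given by its name, has taken for a name from the list of things; names that differ only in an ending like _2 or _b are one class to them, and where a whole thing is asked for, a point or a joint stands for the part that bears it (a point fixed in the world has none). Each returns a list of dicts, best first, with "confidence" (0 to 1); they miss things now and then, are a little off and sometimes report something else, mostly with a low value. They report only what shows in the picture. A call takes as long as a camera call.
- imaging.search_frame(query, camera): "extent" ([left, top, width, height] in pixels, round what is visible of it).
- imaging.silhouettes(query, camera): "mask" (420x560 bool, what is visible of it) and "extent" ([left, top, width, height] in pixels, round what is visible of it).
- imaging.landmark_of(query, camera): "centre" ([column, row] in pixels: a listed point, or the origin of a listed thing).
The state is a dict: "time_s": time; "q": joint angles; "joint_velocities": joint speeds; "joint_torque": joint torques, N m; "tcp_pos": TCP position; "ee_rot": TCP orientation; "contact_force": force on the tool from outside, world axes, zero at the start; "ft_torque": the same for the moment, N m; "opening": finger opening in m; "grip_force": force on a finger pad.
Only numpy, scipy, OpenCV 4.12 (cv2) and the standard library are available. Lean on these libraries where they do the work, as an engineer would, in place of code of your own. Each camera call takes 0.05 s, during which the arm holds its last target. There are 200 camera calls.

## Working session

There is one attempt and no reset: what is moved stays moved. The work goes in short steps, Python scripts to look and compute and a tool call to move; the robot and the scene stay as the last step left them, time stands still between calls to the robot, and variables do not carry over. Pictures are saved under pics/ and viewed, at most 10 in all, crops included, and the job is handed in when it is done.

Besides the shell and the picture viewer there is one more tool, called by a JSON object that holds its "method" and its "body". carry_out: Moves the arm, as the interface text tells. Its arguments: {"type":"object","properties":{"series":{"type":"array"}},"required":["series"]}

```bash
mkdir -p pics; ls
cat > h.py <<'E'
import numpy as np, cv2
from cell import bot, imaging
from scipy.spatial.transform import Rotation as Ro
def cal(n):
    c=imaging.calibration(n); f=210/np.tan(np.radians(c['fov_y'])/2)
    return f,c['cx'],c['cy'],np.array(c['R']),np.array(c['t'])
def cloud(n,d):
    f,cx,cy,R,t=cal(n); v,u=np.mgrid[0:420,0:560]
    P=np.stack([(u-cx)/f*d,(v-cy)/f*d,d],-1)
    return (P-t)@R   # world
def onz(n,px,z):
    f,cx,cy,R,t=cal(n); r=R.T@np.array([(px[0]-cx)/f,(px[1]-cy)/f,1]); o=-R.T@t
    return o+r*(z-o[2])/r[2]
E
python3 - <<'E'
from h import *
for n in('scene','top'):
    im,d=imaging.grab_frame(n); cv2.imwrite(f'pics/{n}0.png',im[...,::-1]); np.save(n+'.npy',d)
    print(n,imaging.calibration(n))
Z={'paddle_grip':.039,'paddle_face':.017,'mat':0.004,'vial_center':.035,'track':.02,'bay':.033}
for q in Z:
    for n in('top','scene'):
        L=imaging.landmark_of(q,n)[:2]
        print(q,n,[(np.round(l['centre'],1),round(l['confidence'],2),np.round(onz(n,l['centre'],Z[q]),4)) for l in L])
s=bot.state();print(s['tcp_pos'],s['ee_rot'],s['contact_force'],s['opening'],s['time_s'])
E
```

```text
pics
scene {'fov_y': 51.64251089059715, 'cx': 280.1098325100112, 'cy': 208.9177374674513, 'R': array([[-0.27492227,  0.96138885, -0.01221548],
       [ 0.74545827,  0.20511568, -0.63420779],
       [-0.60721471, -0.18346397, -0.77306614]]), 't': array([ 0.1222529 , -0.40326607,  1.44833665])}
top {'fov_y': 42.6309070140539, 'cx': 277.4824914875666, 'cy': 196.8074420645992, 'R': array([[ 0.01246901, -0.99990214, -0.00634351],
       [-0.99706053, -0.01195345, -0.07567966],
       [ 0.07559643,  0.00726851, -0.997112  ]]), 't': array([0.05142882, 0.55368703, 1.37204582])}
paddle_grip top [(array([427.4, 222.9]), 0.98, array([ 0.4897, -0.3238,  0.039 ]))]
paddle_grip scene [(array([160. , 160.9]), 0.79, array([ 0.4888, -0.327 ,  0.039 ]))]
paddle_face top [(array([394.6, 228.2]), 0.93, array([ 0.4757, -0.2451,  0.017 ])), (array([239.1, 156.3]), 0.7, array([0.6582, 0.1598, 0.017 ]))]
paddle_face scene [(array([193.5, 169.2]), 0.62, array([ 0.4748, -0.2383,  0.017 ])), (array([444.6, 223.5]), 0.38, array([0.4849, 0.4303, 0.017 ]))]
mat top [(array([420.2, 224.2]), 0.82, array([ 0.4872, -
[... 223 characters left out ...]
 0.0771, 0.035 ]))]
vial_center scene [(array([260.1, 222.6]), 0.62, array([ 0.6153, -0.001 ,  0.035 ])), (array([166.4, 173.6]), 0.2, array([ 0.5248, -0.2917,  0.035 ]))]
track top [(array([280.3, 164. ]), 0.81, array([0.6388, 0.0519, 0.02  ]))]
track scene [(array([278.5, 246.1]), 0.82, array([0.6595, 0.0577, 0.02  ]))]
bay top [(array([240.1, 154.3]), 0.57, array([0.6611, 0.156 , 0.033 ]))]
bay scene [(array([316.9, 251.9]), 0.71, array([0.66  , 0.1497, 0.033 ])), (array([258.9, 226.5]), 0.56, array([ 0.6259, -0.0008,  0.033 ]))]
[ 0.22918776 -0.49997262  0.23128771] [9.76996077e-01 2.13257273e-01 1.78051105e-05 1.32410199e-05] [-0.22433641 -0.06603947 -0.20689184] 0.08514401977735796 0.7
```

View pics/top0.png

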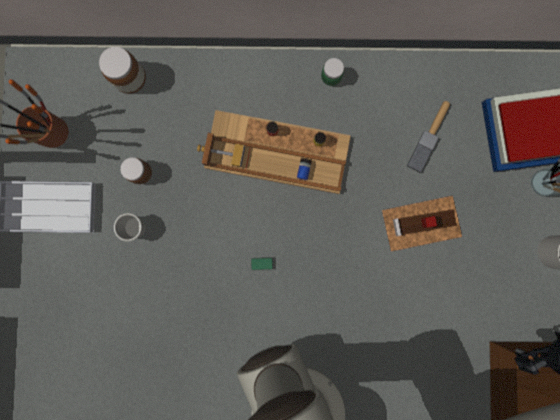

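View pics/scene0.png

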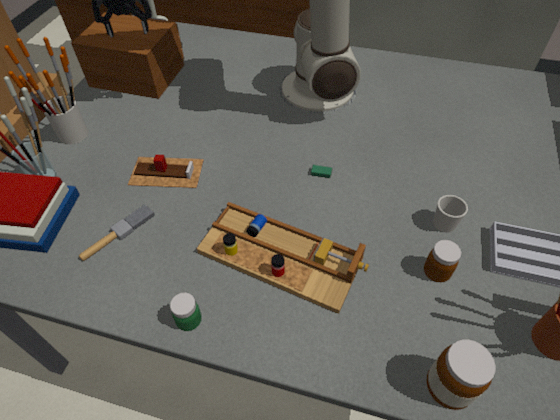

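Top view: paddle at (427,222) with its face to the left, vial at (304,169) in the lane, bay and end block at (208–240,153), ledge with the two standing vials on the far side. Next I fit the track and paddle axes with the depth.

Run:
```python
from h import *
im,d=imaging.grab_frame('top'); ims,ds=imaging.grab_frame('scene')
def rect(p): 
    c,s,a=cv2.minAreaRect((p[:,:2]*1000).astype(np.float32)); return np.round(c,1),np.round(s,1),round(a,2)
for n,dd in(('top',d),('scene',ds)):
    W=cloud(n,dd)
    for q in('track','mat','paddle_grip','vial_center','brush'):
        L=imaging.silhouettes(q,n)
        if not L: print(n,q,'none');continue
        m=L[0]['mask']&(dd>0); P=W[m]
        print(n,q,round(L[0]['confidence'],2),m.sum(),'zpct',np.round(np.percentile(P[:,2],[2,25,50,75,98]),4))
        if q!='track': print('   rect',rect(P),'med',np.round(np.median(P,0),4))
        if q=='mat': print('   full', rect(W[cv2.morphologyEx(m.astype(np.uint8),cv2.MORPH_CLOSE,np.ones((25,25)))>0]))
        if q=='paddle_grip':
            b=P[(P[:,2]<.025)]; print('   board',rect(b))
            g=P[P[:,2]>.05]; print('   blocktop',np.round(g.mean(0),4),len(g), rect(g))
        if q=='track':
            print('   rect all',rect(P))
            r=P[(P[:,2]>.029)&(P[:,2]<.036)]; print('   rail',len(r),rect(r))
            e=P[(P[:,2]>.06)&(P[:,2]<.07)]; print('   end',len(e),np.round(e.mean(0),4),rect(e) if len(e) else'')
            np.save('trk_'+n+'.npy',P)
big=cv2.resize(im[90:210,180:370],None,fx=4,fy=4,interpolation=cv2.INTER_CUBIC);cv2.imwrite('pics/lane.png',big[...,::-1])
```

```text
top track 0.65 8009 zpct [0.0015 0.0171 0.0198 0.0242 0.0616]
   rect all (array([678.7,  75.5]), array([396.2, 164.5]), 79.83)
   rail 732 (array([662.1,  71.6]), array([374.6, 119.4]), 79.76)
   end 167 [0.674  0.2316 0.0647] (array([708.2, 105. ]), array([ 75.9, 315.9]), 14.92)
top mat 0.78 1876 zpct [-0.0031  0.001   0.0029  0.005   0.0089]
   rect (array([ 491.2, -318.5]), array([108.7, 190.3]), 12.32) med [ 0.4763 -0.3118  0.0029]
   full (array([ 462.2, -185.5]), array([108.7, 462.6]), 12.32)
top paddle_grip 0.93 1056 zpct [0.0029 0.0113 0.0138 0.0172 0.0586]
   rect (array([ 492.1, -323.1]), array([ 47.7, 159.8]), 11.15) med [ 0.4922 -0.3174  0.0138]
   board (array([ 492.2, -323.7]), array([ 47.7, 158.6]), 11.15)
   blocktop [ 0.4939 -0.3267  0.0563] 110 (array([ 494.1, -327.2]), array([25.4, 26.4]), 4.09)
top vial_center 0.71 224 zpct [0.032  0.0431 0.0458 0.0482 0.0523]
   rect (array([625.8,  -8.8]), array([29. , 52.1]), 74.5) med [ 0.624  -0.0086  0.0458]
top brush 0.85 934 zpct [-0.0008  0.0143  0.017   0.0193  0.0238]
   rect (array([ 721.4, -339.4]), array([ 42.2, 200
[... 486 characters left out ...]
 full (array([ 842.4, -108. ]), array([983.6, 208.2]), 30.43)
scene paddle_grip 0.82 898 zpct [0.0039 0.0121 0.0142 0.0228 0.0582]
   rect (array([ 471.9, -328.1]), array([ 89.4, 166.1]), 9.89) med [ 0.4979 -0.3158  0.0142]
   board (array([ 471.9, -328.1]), array([ 89.3, 166.1]), 10.01)
   blocktop [ 0.4939 -0.3233  0.0565] 83 (array([ 492.4, -325. ]), array([25.4, 27. ]), 15.08)
scene vial_center 0.56 271 zpct [0.0261 0.0407 0.0458 0.0482 0.0507]
   rect (array([620. ,  -4.4]), array([28.4, 64.2]), 75.51) med [ 0.6316 -0.004   0.0458]
scene brush 0.66 1026 zpct [0.0003 0.0138 0.0168 0.0185 0.0213]
   rect (array([ 717. , -344.1]), array([ 58.6, 199.5]), 65.43) med [ 0.7076 -0.3283  0.0168]
```

View pics/lane.png

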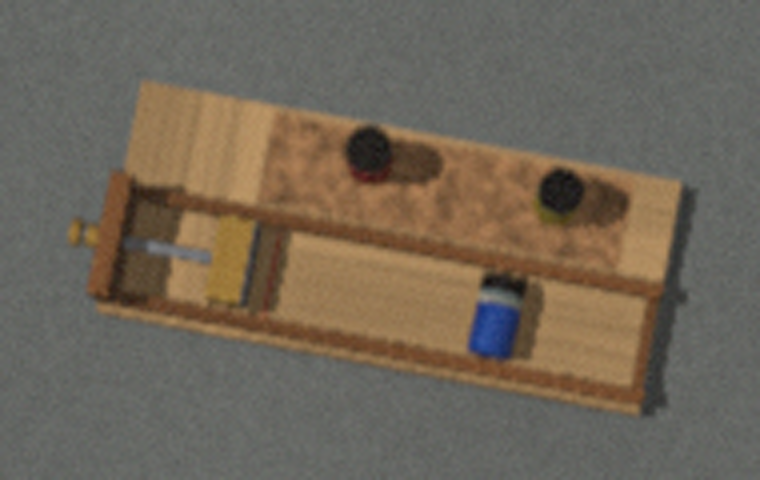

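Run:
```python
from h import *
a=np.radians(10.2); Y=np.array([np.sin(a),np.cos(a)]);X=np.array([Y[1],-Y[0]])
o=np.array([.639,.055])
for n in('top','scene'):
    P=np.load(f'trk_{n}.npy'); q=(P[:,:2]-o)@np.c_[X,Y]*1000; z=P[:,2]*1000
    s=(q[:,1]>-150)&(q[:,1]<60)
    for lo in range(-48,60,2):
        m=s&(q[:,0]>=lo)&(q[:,0]<lo+2)
        print(lo,round(np.median(z[m]),1) if m.sum()>3 else '-',end=' | ')
    e=q[(z>60)&(z<70)&(q[:,1]>160)&(abs(q[:,0])<60)]; print('\n end',np.percentile(e[:,1],[3,50,97]).round(1),np.percentile(e[:,0],[1,50,99]).round(1))
    f=q[(z>45)&(z<58)&(abs(q[:,0])<25)&(q[:,1]>60)&(q[:,1]<140)]; print(' follower',np.percentile(f[:,1],[3,50,97]).round(1),np.percentile(f[:,0],[3,50,97]).round(1))
# rail colour edges in top, both at z=.032
im,_=imaging.grab_frame('top')
f,cx,cy,R,t=cal('top')
prof=[]
for x in range(-60,60,2):
    pts=np.array([[*(o+X*x/1000+Y*y/1000),.032] for y in range(-150,55,3)]); c=pts@R.T+t
    u=(f*c[:,0]/c[:,2]+cx).astype(np.float32);v=(f*c[:,1]/c[:,2]+cy).astype(np.float32)
    prof.append(np.median(cv2.remap(im,u[None],v[None],1)[0],0).astype(int).tolist())
print([(x,p) for x,p in zip(range(-60,60,2),prof)])
for n in('top','scene'):
  for q,z in(('paddle_grip',.039),('vial_center',.035),('bay',.033),('track',0)):
    imaging.grab_frame(n) if q=='paddle_grip' else 0
    for l in imaging.landmark_of(q,n)[:1]:
        w=onz(n,l['centre'],z);print(n,q,((w[:2]-o)@np.c_[X,Y]*1000).round(1))
```

```text
-48 - | -46 9.6 | -44 18.8 | -42 19.4 | -40 28.2 | -38 31.1 | -36 31.0 | -34 31.0 | -32 30.8 | -30 26.2 | -28 19.1 | -26 19.3 | -24 18.3 | -22 19.5 | -20 18.5 | -18 19.1 | -16 18.8 | -14 18.7 | -12 19.0 | -10 18.5 | -8 19.0 | -6 19.4 | -4 19.2 | -2 18.2 | 0 18.4 | 2 18.8 | 4 19.4 | 6 19.0 | 8 19.4 | 10 19.1 | 12 18.7 | 14 19.7 | 16 19.2 | 18 20.2 | 20 19.0 | 22 19.6 | 24 19.0 | 26 18.6 | 28 20.4 | 30 27.5 | 32 30.8 | 34 30.7 | 36 30.6 | 38 30.3 | 40 27.3 | 42 20.1 | 44 19.4 | 46 20.7 | 48 19.5 | 50 20.3 | 52 19.8 | 54 20.6 | 56 19.8 | 58 19.5 | 
 end [178.8 185.7 192.4] [-38.3   1.   39.1]
 follower [ 96.8 108.4 120.3] [-23.1  -0.1  23.7]
-48 - | -46 - | -44 - | -42 30.5 | -40 31.5 | -38 31.7 | -36 30.7 | -34 26.0 | -32 22.9 | -30 19.6 | -28 19.9 | -26 19.8 | -24 19.8 | -22 19.4 | -20 19.3 | -18 19.6 | -16 19.6 | -14 19.4 | -12 19.5 | -10 19.4 | -8 19.7 | -6 19.9 | -4 19.7 | -2 19.5 | 0 19.2 | 2 19.7 | 4 20.1 | 6 19.6 | 8 19.8 | 10 19.9 | 12 19.7 | 14 19.6 | 16 19.5 | 18 19.7 | 20 21.2 | 22 - | 24 - | 26 29.8 | 28 31.1 | 30 31.2 | 32 31.7 | 34 31.1 | 36 26.3 | 38 24.4 | 40 20.0 | 42 
[... 1023 characters left out ...]
4]), (16, [154, 122, 84]), (18, [160, 127, 87]), (20, [165, 132, 91]), (22, [168, 134, 92]), (24, [164, 131, 90]), (26, [150, 119, 82]), (28, [128, 98, 65]), (30, [111, 78, 51]), (32, [114, 74, 46]), (34, [116, 76, 46]), (36, [118, 79, 49]), (38, [123, 88, 57]), (40, [134, 102, 68]), (42, [143, 110, 75]), (44, [145, 110, 74]), (46, [143, 105, 71]), (48, [143, 104, 71]), (50, [143, 104, 70]), (52, [144, 104, 71]), (54, [144, 106, 71]), (56, [146, 107, 72]), (58, [145, 106, 72])]
top paddle_grip [ -83.5 -401.9]
top vial_center [ -9.2 -59.1]
top bay [  0.9 107.8]
top track [ 2.5 -6.6]
scene paddle_grip [ -75.5 -404.4]
scene vial_center [ -0.8 -57. ]
scene bay [ -7.5 102.1]
scene track [2.4 3.9]
```

{"method": "carry_out", "body": {"series": [39,-6,14,0,0,-0.145,1,78,-12,28,0,0,-0.29,1,117,-18,41,0,0,-0.435,1,156,-24,55,0,0,-0.58,1,195,-30,69,0,0,-0.725,1,234,-36,83,0,0,-0.87,1,273,-42,96,0,0,-1.015,1,312,-48,110,0,0,-1.16,1]}}

```text
time_s: 2.65
tcp_pos: [0.4941, -0.3253, 0.1209]
ee_rot: [0.698, 0.716, 0.0, 0.0]
contact_force: [0.3, -0.8, -0.1]
opening: 0.0857
grip_force: 0.0
```

```bash
cat >> h.py <<'E'
def rel(p,yaw):
    """shift (mm) in current tool axes & turn to reach TCP p, tool down with tool x at world yaw (deg)"""
    s=bot.state(); R=Ro.from_quat(s['ee_rot']); 
    T=Ro.from_matrix(np.c_[[np.cos(np.radians(yaw)),np.sin(np.radians(yaw)),0],[np.sin(np.radians(yaw)),-np.cos(np.radians(yaw)),0],[0,0,-1]])
    print('t',round(s['time_s'],2),'tcp',np.round(s['tcp_pos'],4),'F',np.round(s['contact_force'],2),'open',round(s['opening'],4),'q6',round(s['q'][5],2))
    print('shift',np.round(R.inv().apply(np.array(p)-s['tcp_pos'])*1000,1),'turn',np.round((R.inv()*T).as_rotvec(),3))
O=np.array([.639,.058]);A=np.radians(10.2);TY=np.array([np.sin(A),np.cos(A)]);TX=np.array([TY[1],-TY[0]])
def trk(x,y): return O+TX*x/1000+TY*y/1000
E
python3 - <<'E'
from h import *
rel([.4932,-.3265,.020],101)
for q in ('paddle_grip',):
  for n in('top','scene'):
    imaging.grab_frame(n)
    for l in imaging.landmark_of(q,n)[:1]: print(n,l['confidence'],onz(n,l['centre'],.039))
E
```

```text
t 2.65 tcp [ 0.4941 -0.3253  0.1209] F [ 0.28 -0.83 -0.07] open 0.0857 q6 0.96
shift [ -1.2  -0.9 100.9] turn [ 0.     0.    -0.167]
top 0.75 [ 0.48900284 -0.32654558  0.039     ]
scene 0.64 [ 0.4950456  -0.22857396  0.039     ]
```

{"method": "carry_out", "body": {"series": [-1,-1,5,0,0,-0.1,1,-1,-1,20,0,0,-0.167,1,-1,-1,45,0,0,-0.167,1,-1,-1,65,0,0,-0.167,1,-1,-1,80,0,0,-0.167,1,-1,-1,92,0,0,-0.167,1,-1,-1,99,0,0,-0.167,1,-1,-1,101,0,0,-0.167,1]}}

```text
time_s: 3.65
tcp_pos: [0.4916, -0.3275, 0.0199]
ee_rot: [0.639, 0.77, -0.0, -0.0]
contact_force: [-0.5, 0.5, -0.5]
opening: 0.0851
grip_force: 0.0
```

{"method": "carry_out", "body": {"series": [0,0,0,0,0,0,0,0,0,0,0,0,0,-0.3,0,0,0,0,0,0,-1,0,0,0,0,0,0,-1,0,0,0,0,0,0,-1,0,0,0,0,0,0,-1,0,0,0,0,0,0,-1,0,0,0,0,0,0,-1]}}

```text
time_s: 4.45
tcp_pos: [0.4921, -0.3275, 0.0209]
ee_rot: [0.638, 0.77, 0.0, 0.0]
contact_force: [-1.0, 0.3, 5.5]
opening: 0.0254
grip_force: 60.0
```

{"method": "carry_out", "body": {"series": [0,0,-4,0,0,0,-1,0,0,-12,0,0,0,-1,0,0,-24,0,0,0,-1,0,0,-40,0,0,0,-1,0,0,-56,0,0,0,-1,0,0,-72,0,0,0,-1,0,0,-80,0,0,0,-1,0,0,-80,0,0,0,-1]}}

```text
time_s: 5.25
tcp_pos: [0.4924, -0.3277, 0.102]
ee_rot: [0.638, 0.77, 0.0, 0.001]
contact_force: [-0.3, -1.1, -0.7]
opening: 0.0251
grip_force: 59.2
```

Run:
```python
from h import *
s=bot.state(); R=Ro.from_quat(s['ee_rot']); print(s['opening'],s['grip_force'])
for n in('top','scene'):
    im,d=imaging.grab_frame(n)
    L=imaging.silhouettes('paddle_face',n); m=L[0]['mask']&(d>0); P=cloud(n,d)[m]
    B=R.inv().apply(P-s['tcp_pos'])*1000
    r=np.percentile(B,[2,50,98],axis=0).round(1); print(n,L[0]['confidence'],m.sum(),r.tolist())
    k=np.abs(B[:,1])<30; k&=(B[:,0]>25)&(B[:,0]<72)
    b=B[k&(B[:,2]>0)&(B[:,2]<25)]; print(' board front z vs x',len(b),np.polyfit(b[:,0],b[:,2],1).round(3),'z med',np.median(b[:,2]))
    b=B[(B[:,0]<-25)&(B[:,0]>-70)&(abs(B[:,1])<30)&(B[:,2]>-5)&(B[:,2]<25)]; print(' rear z',len(b),np.median(b[:,2]) if len(b) else '')
    f=B[(B[:,0]>70)&(B[:,0]<95)]; print(' face x,z',np.percentile(f,[3,50,97],axis=0).round(1).tolist())
    v,u=np.where(m); cv2.imwrite(f'pics/held_{n}.png',cv2.resize(im[max(v.min()-40,0):v.max()+40,max(u.min()-40,0):u.max()+40],None,fx=4,fy=4)[...,::-1])
rel([*trk(0,-61-15-20-83),.12],79.8)
```

```text
0.025128366333412377 59.17913496494293
top 0.78 624 [[10.1, -20.2, -33.4], [43.1, 1.0, 7.0], [82.8, 22.3, 97.2]]
 board front z vs x 339 [2.000e-03 7.792e+00] z med 7.944168479547403
 rear z 0 
 face x,z [[70.8, -19.5, -11.5], [80.3, 1.3, -5.6], [83.5, 21.6, 14.9]]
scene 0.82 834 [[-68.0, -39.3, -34.1], [15.1, 5.7, 9.3], [85.4, 21.6, 45.9]]
 board front z vs x 235 [-9.0000e-03  1.0471e+01] z med 9.571912326361893
 rear z 216 9.64057505562534
 face x,z [[70.8, -20.3, -8.4], [83.6, 6.8, 0.7], [86.0, 22.1, 15.5]]
t 5.45 tcp [ 0.4914 -0.3271  0.0993] F [ 0.55  0.37 -1.13] open 0.0253 q6 0.8
shift [183.9 152.5 -20.7] turn [-0.001 -0.001  0.364]
```

View pics/held_scene.png

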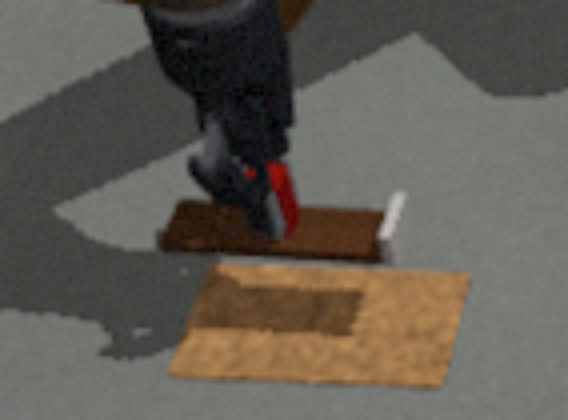

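```bash
cat >> h.py <<'E'
MV=[([312,-48,110],-1.16),([-1,-1,101],-.167),([0,0,-80],0)]
def cmd(extra=[]):
    p=np.array([.22918,-.5,.23125]); R=Ro.from_euler('z',24.6,degrees=True)*Ro.from_euler('x',np.pi)
    for sh,a in MV+extra: p=p+R.apply(np.array(sh)/1000.); R=R*Ro.from_rotvec([0,0,a])
    return p,R
def go(p,yaw,extra=[]):
    c,R=cmd(extra); x=R.apply([1,0,0]); y0=np.degrees(np.arctan2(x[1],x[0]))
    print('cmd',c.round(4),'yaw',y0.round(2),'-> shift',(R.inv().apply(np.array(p)-c)*1000).round(1),'turn',round(-np.radians(yaw-y0),3))
E
python3 - <<'E'
from h import *
s=bot.state(); x=Ro.from_quat(s['ee_rot']).apply([1,0,0]); print(s['tcp_pos'],np.degrees(np.arctan2(x[1],x[0])))
go([*trk(0,-61-15-20-83),.12],79.8)
E
```

```text
[ 0.49144927 -0.32710891  0.09931583] 100.6574156399083
cmd [ 0.4919 -0.3275  0.1002] yaw 100.63 -> shift [184.4 152.  -19.8] turn 0.364
```

{"method": "carry_out", "body": {"series": [14,12,-10,0,0,0.03,-1,42,35,-20,0,0,0.08,-1,72,60,-20,0,0,0.14,-1,102,85,-20,0,0,0.21,-1,132,109,-20,0,0,0.28,-1,160,132,-20,0,0,0.33,-1,177,146,-20,0,0,0.36,-1,184,152,-20,0,0,0.364,-1]}}

```text
time_s: 6.25
tcp_pos: [0.6076, -0.1164, 0.1192]
ee_rot: [0.767, 0.642, -0.0, -0.001]
contact_force: [-0.5, -0.9, -1.5]
opening: 0.0253
grip_force: 59.2
```

{"method": "carry_out", "body": {"series": [0,0,0,0,0,0,-1,0,0,10,0,0,0,-1,0,0,25,0,0,0,-1,0,0,40,0,0,0,-1,0,0,50,0,0,0,-1,0,0,52,0,0,0,-1,0,0,52,0,0,0,-1,0,0,52,0,0,0,-1]}}

```text
time_s: 7.05
tcp_pos: [0.6074, -0.1185, 0.0688]
ee_rot: [0.767, 0.641, 0.0, 0.0]
contact_force: [-0.1, -0.4, -0.5]
opening: 0.0254
grip_force: 59.2
```

```bash
sed -i 's/^MV=.*/MV=[([312,-48,110],-1.16),([-1,-1,101],-.167),([0,0,-80],0),([184,152,-20],.364),([0,0,52],0)]/' h.py
python3 - <<'E'
from h import *
s=bot.state(); print(s['time_s'],s['tcp_pos'],s['contact_force'],cmd()[0])
for n in('scene','top'):
    im,d=imaging.grab_frame(n); W=cloud(n,d)
    L=imaging.silhouettes('paddle_face',n)
    for l in L[:1]:
        m=l['mask']&(d>0);P=W[m];q=(P[:,:2]-O)@np.c_[TX,TY]*1000;z=P[:,2]*1000
        b=(z>25)&(z<48)&(abs(q[:,0])<45); print(n,'board/face top z',np.percentile(z[b],[5,50,95]).round(1),'x rng',np.percentile(q[b,0],[2,98]).round(1),'ymax',np.percentile(q[b,1],98).round(1))
    L=imaging.landmark_of('vial_center',n); print('vial',[((onz(n,l['centre'],.035)[:2]-O)@np.c_[TX,TY]*1000).round(1) for l in L[:1]])
    cv2.imwrite(f'pics/app_{n}.png',cv2.resize((im[140:300,180:390] if n=='scene' else im[110:220,200:400]),None,fx=3.5,fy=3.5)[...,::-1])
E
```

```text
7.05 [ 0.60744518 -0.11853194  0.06884758] [-0.13875786 -0.38100076 -0.52114425] [ 0.60734322 -0.11861123  0.06825   ]Traceback (most recent call last):
  File "<stdin>", line 8, in <module>
    return _quantile_unchecked(
        a, q, axis, out, overwrite_input, method, keepdims, weights)
    return _ureduce(a,
                    func=_quantile_ureduce_func,
    ...<5 lines>...
                    overwrite_input=overwrite_input,
                    method=method)
    r = func(a, **kwargs)
    result = _quantile(arr,
                       quantiles=q,
    ...<2 lines>...
                       out=out,
                       weights=wgt)
    slices_having_nans = np.isnan(arr[-1, ...])
                                  ~~~^^^^^^^^^
IndexError: index -1 is out of bounds for axis 0 with size 0
```

Run:
```python
from h import *
for n in('scene','top'):
    im,d=imaging.grab_frame(n); W=cloud(n,d)
    q=np.concatenate([(W[...,:2]-O)@np.c_[TX,TY],W[...,2:]],-1)*1000; q[d<=0]=1e4
    for nm,lo,hi in(('rear',-245,-200),('front',-155,-115),('plate',-105,-90)):
        b=(q[...,1]>lo)&(q[...,1]<hi)&(abs(q[...,0])<35)&(q[...,2]>45)&(q[...,2]<85); B=q[b]
        if len(B): print(n,nm,len(B),'z',np.percentile(B[:,2],[10,50,90]).round(1),'x',np.percentile(B[:,0],[2,98]).round(1),'ymax',np.percentile(B[:,1],97).round(1))
    L=imaging.landmark_of('vial_center',n); print('vial',[((onz(n,l['centre'],.035)[:2]-O)@np.c_[TX,TY]*1000).round(1) for l in L[:1]])
    cv2.imwrite(f'pics/app_{n}.png',cv2.resize((im[140:300,180:390] if n=='scene' else im[110:220,200:400]),None,fx=3.5,fy=3.5)[...,::-1])
```

```text
scene rear 123 z [56.7 60.7 63.1] x [ 4.4 21.3] ymax -202.1
scene front 257 z [58.6 61.6 63.7] x [-21.   20.8] ymax -116.6
scene plate 135 z [56.3 71.6 78. ] x [-21.8  21.2] ymax -94.6
vial [array([ -4.4, -68.7])]
top front 275 z [56.9 60.9 64.6] x [-20.   22.4] ymax -116.3
top plate 67 z [59.8 75.9 79.3] x [-20.1  21.6] ymax -96.4
vial [array([ -9.2, -66.1])]
```

View pics/app_top.png

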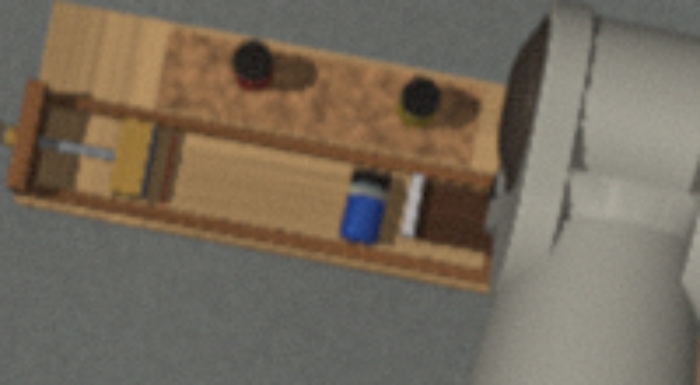

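Paddle centred over the lane and level, about 15 mm behind the vial. Lowering to clear the sill, then easing forward.

{"method": "carry_out", "body": {"series": [0,0,3,0,0,0,-1,0,0,7,0,0,0,-1,0,0,11,0,0,0,-1,0,0,15,0,0,0,-1,0,0,18,0,0,0,-1,0,0,20,0,0,0,-1,0,0,21,0,0,0,-1,0,0,21,0,0,0,-1]}}

```text
time_s: 8.15
tcp_pos: [0.6071, -0.1184, 0.0472]
ee_rot: [0.767, 0.641, -0.0, -0.0]
contact_force: [0.5, 0.2, -1.0]
opening: 0.025
grip_force: 59.2
```

{"method": "carry_out", "body": {"series": [1,0,0,0,0,0,-1,3,0,0,0,0,0,-1,5,0,0,0,0,0,-1,7,0,0,0,0,0,-1,9,0,0,0,0,0,-1,11,0,0,0,0,0,-1,13,0,0,0,0,0,-1,15,0,0,0,0,0,-1]}}

```text
time_s: 8.95
tcp_pos: [0.6098, -0.1035, 0.0473]
ee_rot: [0.767, 0.641, -0.0, 0.0]
contact_force: [-0.2, -0.3, -0.2]
opening: 0.0255
grip_force: 59.2
```

{"method": "carry_out", "body": {"series": [2,0,0,0,0,0,-1,4,0,0,0,0,0,-1,6,0,0,0,0,0,-1,8,0,0,0,0,0,-1,10,0,0,0,0,0,-1,12,0,0,0,0,0,-1,14,0,0,0,0,0,-1,16,0,0,0,0,0,-1]}}

```text
time_s: 9.75
tcp_pos: [0.6127, -0.0878, 0.0473]
ee_rot: [0.767, 0.641, -0.0, -0.0]
contact_force: [-0.2, -0.5, -0.4]
opening: 0.0254
grip_force: 59.2
```

```bash
sed -i 's/,(\[0,0,52\],0)\]/,([0,0,52],0),([0,0,21],0),([31,0,0],0)]/' h.py
cat > look.py <<'E'
from h import *
import sys
s=bot.state();c=cmd()[0]; q=lambda p:((np.array(p)[:2]-O)@np.c_[TX,TY]*1000).round(1)
print(round(s['time_s'],2),'tcp',q(s['tcp_pos']),round(s['tcp_pos'][2],4),'cmd',q(c),c[2].round(4),'F trk',(np.array(s['contact_force'][:2])@np.c_[TX,TY]).round(2),s['contact_force'][2])
im,d=imaging.grab_frame('top');W=cloud('top',d); h=cv2.cvtColor(im,cv2.COLOR_RGB2HSV)
Q=np.concatenate([(W[...,:2]-O)@np.c_[TX,TY],W[...,2:]],-1)*1000
b=(h[...,0]>105)&(h[...,0]<130)&(h[...,1]>140)&(h[...,2]>60)&(abs(Q[...,0])<40)&(abs(Q[...,1])<180)&(d>0)
B=Q[b]; print('blue',len(B),'y',np.percentile(B[:,1],[3,50,97]).round(1),'x',np.percentile(B[:,0],[3,97]).round(1),'z',np.percentile(B[:,2],[50,97]).round(1),'axis',np.round(cv2.minAreaRect(B[:,:2].astype(np.float32))[2],1))
if len(sys.argv)>1: cv2.imwrite(f'pics/{sys.argv[1]}.png',cv2.resize(im[110:220,200:400],None,fx=3.5,fy=3.5)[...,::-1])
E
python3 look.py roll1
```

```text
9.75 tcp [-1.000e-01 -1.481e+02] 0.0473 cmd [ 1.000e-01 -1.484e+02] 0.0472 F trk [-0.15 -0.58] -0.4388042639283224
blue 113 y [-61.  -49.5 -38.1] x [-25.2   2. ] z [46.9 51.9] axis 89.6
```

View pics/roll1.png

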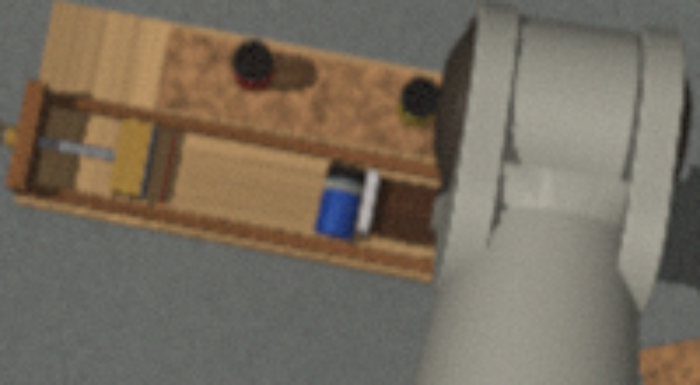

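{"method": "carry_out", "body": {"series": [2.5,0,0,0,0,0,-1,5,0,0,0,0,0,-1,7.5,0,0,0,0,0,-1,10,0,0,0,0,0,-1,12.5,0,0,0,0,0,-1,15,0,0,0,0,0,-1,17.5,0,0,0,0,0,-1,20,0,0,0,0,0,-1]}}

```text
time_s: 10.6
tcp_pos: [0.6162, -0.068, 0.0473]
ee_rot: [0.767, 0.641, -0.0, 0.0]
contact_force: [-0.1, -0.9, -0.7]
opening: 0.0253
grip_force: 59.2
```

{"method": "carry_out", "body": {"series": [2.5,0,0,0,0,0,-1,5,0,0,0,0,0,-1,7.5,0,0,0,0,0,-1,10,0,0,0,0,0,-1,12.5,0,0,0,0,0,-1,15,0,0,0,0,0,-1,17.5,0,0,0,0,0,-1,20,0,0,0,0,0,-1]}}

```text
time_s: 11.4
tcp_pos: [0.6198, -0.0484, 0.0473]
ee_rot: [0.767, 0.641, -0.0, -0.0]
contact_force: [0.0, -0.4, -1.2]
opening: 0.0252
grip_force: 59.2
```

{"method": "carry_out", "body": {"series": [2.5,0,0,0,0,0,-1,5,0,0,0,0,0,-1,7.5,0,0,0,0,0,-1,10,0,0,0,0,0,-1,12.5,0,0,0,0,0,-1,15,0,0,0,0,0,-1,17.5,0,0,0,0,0,-1,20,0,0,0,0,0,-1]}}

```text
time_s: 12.2
tcp_pos: [0.6233, -0.0287, 0.0473]
ee_rot: [0.767, 0.641, -0.0, 0.0]
contact_force: [0.7, -0.2, -0.6]
opening: 0.0253
grip_force: 59.2
```

{"method": "carry_out", "body": {"series": [2.5,0,0,0,0,0,-1,5,0,0,0,0,0,-1,7.5,0,0,0,0,0,-1,10,0,1,0,0,0,-1,12.5,0,2,0,0,0,-1,15,0,3,0,0,0,-1,17.5,0,4,0,0,0,-1,20,0,4.5,0,0,0,-1]}}

```text
time_s: 13.0
tcp_pos: [0.6268, -0.009, 0.0426]
ee_rot: [0.767, 0.641, -0.0, -0.0]
contact_force: [-0.8, 0.2, -1.4]
opening: 0.0253
grip_force: 59.2
```

{"method": "carry_out", "body": {"series": [2,0,0,0,0,0,-1,4,0,0,0,0,0,-1,6,0,0,0,0,0,-1,8,0,0,0,0,0,-1,10,0,0,0,0,0,-1,12,0,0,0,0,0,-1,14,0,0,0,0,0,-1,16,0,0,0,0,0,-1]}}

```text
time_s: 13.8
tcp_pos: [0.6297, 0.0067, 0.0428]
ee_rot: [0.767, 0.641, -0.0, -0.0]
contact_force: [-0.6, 0.6, -0.8]
opening: 0.0254
grip_force: 59.2
```

```bash
sed -i 's/,(\[31,0,0\],0)\]/,([31,0,0],0),([96,0,4.5],0)]/' h.py; python3 look.py roll2
```

```text
13.8 tcp [ -0.1 -52.1] 0.0428 cmd [  0.2 -52.4] 0.0427 F trk [-0.68  0.51] -0.7871226360274229
blue 106 y [35.1 45.4 56.8] x [-23.9   4.7] z [47.3 53.6] axis 89.3
```

View pics/roll2.png

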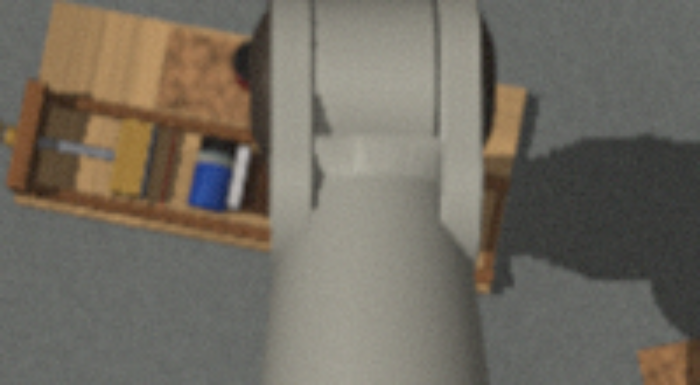

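{"method": "carry_out", "body": {"series": [2,0,0,0,0,0,-1,4,0,0,0,0,0,-1,6,0,0,0,0,0,-1,8,0,0,0,0,0,-1,10,0,0,0,0,0,-1,12,0,0,0,0,0,-1,14,0,0,0,0,0,-1,16,0,0,0,0,0,-1]}}

```text
time_s: 14.65
tcp_pos: [0.6325, 0.0225, 0.0428]
ee_rot: [0.767, 0.641, -0.0, 0.0]
contact_force: [0.4, -0.1, -1.3]
opening: 0.0249
grip_force: 59.2
```

{"method": "carry_out", "body": {"series": [2,0,0,0,0,0,-1,4,0,0,0,0,0,-1,6,0,0,0,0,0,-1,8,0,0,0,0,0,-1,10,0,0,0,0,0,-1,12,0,0,0,0,0,-1,13,0,0,0,0,0,-1,14,0,0,0,0,0,-1]}}

```text
time_s: 15.45
tcp_pos: [0.635, 0.0362, 0.0428]
ee_rot: [0.767, 0.641, -0.0, -0.0]
contact_force: [-0.4, -0.1, -0.7]
opening: 0.0253
grip_force: 59.2
```

{"method": "carry_out", "body": {"series": [1,0,0,0,0,0,-1,2,0,0,0,0,0,-1,3,0,0,0,0,0,-1,4,0,0,0,0,0,-1,5,0,0,0,0,0,-1,6,0,0,0,0,0,-1,7,0,0,0,0,0,-1,8,0,0,0,0,0,-1]}}

```text
time_s: 16.25
tcp_pos: [0.6364, 0.044, 0.0427]
ee_rot: [0.767, 0.641, -0.0, 0.0]
contact_force: [-0.1, -3.1, -0.1]
opening: 0.0253
grip_force: 59.2
```

```bash
sed -i 's/,(\[96,0,4.5\],0)\]/,([96,0,4.5],0),([38,0,0],0)]/' h.py; python3 look.py
```

```text
16.25 tcp [ -0.1 -14.2] 0.0427 cmd [  0.2 -14.4] 0.0427 F trk [ 0.47 -3.02] -0.1409291659470664
blue 111 y [73.2 83.7 95.1] x [-23.3   5.2] z [46.9 53.1] axis 0.1
```

{"method": "carry_out", "body": {"series": [0.4,0,0,0,0,0,-1,0.8,0,0,0,0,0,-1,1.2,0,0,0,0,0,-1,1.6,0,0,0,0,0,-1,2,0,0,0,0,0,-1,2.3,0,0,0,0,0,-1,2.6,0,0,0,0,0,-1,3,0,0,0,0,0,-1]}}

```text
time_s: 17.1
tcp_pos: [0.6369, 0.0469, 0.0428]
ee_rot: [0.767, 0.641, -0.0, -0.0]
contact_force: [1.0, -1.8, -0.8]
opening: 0.0254
grip_force: 59.1
```

{"method": "carry_out", "body": {"series": [0.2,0,0,0,0,0,-1,0.4,0,0,0,0,0,-1,0.6,0,0,0,0,0,-1,0.8,0,0,0,0,0,-1,1,0,0,0,0,0,-1,1.2,0,0,0,0,0,-1,1.4,0,0,0,0,0,-1,1.6,0,0,0,0,0,-1]}}

```text
time_s: 17.9
tcp_pos: [0.6372, 0.0485, 0.0428]
ee_rot: [0.767, 0.641, 0.0, 0.0]
contact_force: [-0.3, -3.5, -1.2]
opening: 0.0252
grip_force: 59.1
```

{"method": "carry_out", "body": {"series": [0.1,0,0,0,0,0,-1,0.2,0,0,0,0,0,-1,0.3,0,0,0,0,0,-1,0.4,0,0,0,0,0,-1,0.5,0,0,0,0,0,-1,0.6,0,0,0,0,0,-1,0.7,0,0,0,0,0,-1,0.8,0,0,0,0,0,-1]}}

```text
time_s: 18.7
tcp_pos: [0.6374, 0.0493, 0.0428]
ee_rot: [0.767, 0.641, 0.0, 0.0]
contact_force: [0.6, -3.3, -1.9]
opening: 0.0252
grip_force: 59.1
```

{"method": "carry_out", "body": {"series": [0.1,0,0,0,0,0,-1,0.2,0,0,0,0,0,-1,0.3,0,0,0,0,0,-1,0.4,0,0,0,0,0,-1,0.5,0,0,0,0,0,-1,0.6,0,0,0,0,0,-1,0.7,0,0,0,0,0,-1,0.8,0,0,0,0,0,-1]}}

```text
time_s: 19.5
tcp_pos: [0.6375, 0.0501, 0.0428]
ee_rot: [0.767, 0.641, -0.0, -0.0]
contact_force: [-0.5, -3.8, -1.1]
opening: 0.0255
grip_force: 59.1
```

{"method": "carry_out", "body": {"series": [0.1,0,0,0,0,0,-1,0.2,0,0,0,0,0,-1,0.3,0,0,0,0,0,-1,0.4,0,0,0,0,0,-1,0.5,0,0,0,0,0,-1,0.6,0,0,0,0,0,-1,0.7,0,0,0,0,0,-1,0.8,0,0,0,0,0,-1]}}

```text
time_s: 20.3
tcp_pos: [0.6376, 0.0509, 0.0428]
ee_rot: [0.767, 0.641, 0.0, 0.0]
contact_force: [0.6, -3.5, -1.5]
opening: 0.0252
grip_force: 59.1
```

{"method": "carry_out", "body": {"series": [0.1,0,0,0,0,0,-1,0.2,0,0,0,0,0,-1,0.3,0,0,0,0,0,-1,0.4,0,0,0,0,0,-1,0.5,0,0,0,0,0,-1,0.6,0,0,0,0,0,-1,0.7,0,0,0,0,0,-1,0.8,0,0,0,0,0,-1]}}

```text
time_s: 21.1
tcp_pos: [0.6378, 0.0517, 0.0428]
ee_rot: [0.767, 0.641, 0.0, 0.0]
contact_force: [0.3, -3.8, -1.7]
opening: 0.0253
grip_force: 59.1
```

{"method": "carry_out", "body": {"series": [0.1,0,0,0,0,0,-1,0.2,0,0,0,0,0,-1,0.3,0,0,0,0,0,-1,0.4,0,0,0,0,0,-1,0.5,0,0,0,0,0,-1,0.6,0,0,0,0,0,-1,0.7,0,0,0,0,0,-1,0.8,0,0,0,0,0,-1]}}

```text
time_s: 21.9
tcp_pos: [0.6379, 0.0525, 0.0428]
ee_rot: [0.767, 0.641, 0.0, -0.0]
contact_force: [0.9, -3.7, -1.9]
opening: 0.0257
grip_force: 59.1
```

{"method": "carry_out", "body": {"series": [0.1,0,0,0,0,0,-1,0.2,0,0,0,0,0,-1,0.3,0,0,0,0,0,-1,0.4,0,0,0,0,0,-1,0.5,0,0,0,0,0,-1,0.6,0,0,0,0,0,-1,0.7,0,0,0,0,0,-1,0.8,0,0,0,0,0,-1]}}

```text
time_s: 22.7
tcp_pos: [0.6381, 0.0532, 0.0428]
ee_rot: [0.767, 0.641, 0.0, 0.0]
contact_force: [1.3, -3.1, -1.2]
opening: 0.0256
grip_force: 59.1
```

{"method": "carry_out", "body": {"series": [0.1,0,0,0,0,0,-1,0.2,0,0,0,0,0,-1,0.3,0,0,0,0,0,-1,0.4,0,0,0,0,0,-1,0.5,0,0,0,0,0,-1,0.6,0,0,0,0,0,-1,0.7,0,0,0,0,0,-1,0.8,0,0,0,0,0,-1]}}

```text
time_s: 23.5
tcp_pos: [0.6382, 0.054, 0.0428]
ee_rot: [0.767, 0.641, 0.0, 0.0]
contact_force: [0.3, -3.4, -1.9]
opening: 0.0253
grip_force: 59.1
```

{"method": "carry_out", "body": {"series": [0.1,0,0,0,0,0,-1,0.2,0,0,0,0,0,-1,0.3,0,0,0,0,0,-1,0.4,0,0,0,0,0,-1,0.5,0,0,0,0,0,-1,0.6,0,0,0,0,0,-1,0.7,0,0,0,0,0,-1,0.8,0,0,0,0,0,-1]}}

```text
time_s: 24.3
tcp_pos: [0.6383, 0.0548, 0.0428]
ee_rot: [0.767, 0.641, -0.0, -0.0]
contact_force: [1.2, -2.7, -1.7]
opening: 0.0254
grip_force: 59.1
```

{"method": "carry_out", "body": {"series": [0.1,0,0,0,0,0,-1,0.2,0,0,0,0,0,-1,0.3,0,0,0,0,0,-1,0.4,0,0,0,0,0,-1,0.5,0,0,0,0,0,-1,0.6,0,0,0,0,0,-1,0.7,0,0,0,0,0,-1,0.8,0,0,0,0,0,-1]}}

```text
time_s: 25.1
tcp_pos: [0.6385, 0.0556, 0.0428]
ee_rot: [0.767, 0.641, -0.0, 0.0]
contact_force: [0.4, -3.7, -1.1]
opening: 0.0256
grip_force: 59.1
```

{"method": "carry_out", "body": {"series": [0.1,0,0,0,0,0,-1,0.2,0,0,0,0,0,-1,0.3,0,0,0,0,0,-1,0.4,0,0,0,0,0,-1,0.5,0,0,0,0,0,-1,0.6,0,0,0,0,0,-1,0.7,0,0,0,0,0,-1,0.8,0,0,0,0,0,-1]}}

```text
time_s: 25.9
tcp_pos: [0.6386, 0.0564, 0.0428]
ee_rot: [0.767, 0.641, 0.0, 0.0]
contact_force: [0.3, -3.2, -1.0]
opening: 0.0255
grip_force: 59.1
```

{"method": "carry_out", "body": {"series": [0.1,0,0,0,0,0,-1,0.2,0,0,0,0,0,-1,0.3,0,0,0,0,0,-1,0.4,0,0,0,0,0,-1,0.5,0,0,0,0,0,-1,0.6,0,0,0,0,0,-1,0.7,0,0,0,0,0,-1,0.8,0,0,0,0,0,-1]}}

```text
time_s: 26.7
tcp_pos: [0.6388, 0.0572, 0.0428]
ee_rot: [0.767, 0.641, -0.0, -0.0]
contact_force: [1.3, -3.0, -1.3]
opening: 0.0253
grip_force: 59.1
```

{"method": "carry_out", "body": {"series": [0.1,0,0,0,0,0,-1,0.2,0,0,0,0,0,-1,0.3,0,0,0,0,0,-1,0.4,0,0,0,0,0,-1,0.5,0,0,0,0,0,-1,0.6,0,0,0,0,0,-1,0.7,0,0,0,0,0,-1,0.8,0,0,0,0,0,-1]}}

```text
time_s: 27.5
tcp_pos: [0.6389, 0.058, 0.0428]
ee_rot: [0.767, 0.641, -0.0, -0.0]
contact_force: [0.8, -2.2, -1.6]
opening: 0.025
grip_force: 59.1
```

{"method": "carry_out", "body": {"series": [0.1,0,0,0,0,0,-1,0.2,0,0,0,0,0,-1,0.3,0,0,0,0,0,-1,0.4,0,0,0,0,0,-1,0.5,0,0,0,0,0,-1,0.6,0,0,0,0,0,-1,0.7,0,0,0,0,0,-1,0.8,0,0,0,0,0,-1]}}

```text
time_s: 28.3
tcp_pos: [0.6391, 0.0587, 0.0428]
ee_rot: [0.767, 0.641, 0.0, 0.0]
contact_force: [0.2, -3.6, -1.5]
opening: 0.0251
grip_force: 59.1
```

{"method": "carry_out", "body": {"series": [0.1,0,0,0,0,0,-1,0.2,0,0,0,0,0,-1,0.3,0,0,0,0,0,-1,0.4,0,0,0,0,0,-1,0.5,0,0,0,0,0,-1,0.6,0,0,0,0,0,-1,0.7,0,0,0,0,0,-1,0.8,0,0,0,0,0,-1]}}

```text
time_s: 29.1
tcp_pos: [0.6392, 0.0595, 0.0428]
ee_rot: [0.767, 0.641, -0.0, -0.0]
contact_force: [0.1, -2.8, -1.8]
opening: 0.0254
grip_force: 59.1
```

{"method": "carry_out", "body": {"series": [0.1,0,0,0,0,0,-1,0.2,0,0,0,0,0,-1,0.3,0,0,0,0,0,-1,0.4,0,0,0,0,0,-1,0.5,0,0,0,0,0,-1,0.6,0,0,0,0,0,-1,0.7,0,0,0,0,0,-1,0.8,0,0,0,0,0,-1]}}

```text
time_s: 29.9
tcp_pos: [0.6393, 0.0603, 0.0428]
ee_rot: [0.767, 0.641, -0.0, 0.0]
contact_force: [1.0, -2.3, -1.1]
opening: 0.0252
grip_force: 59.1
```

{"method": "carry_out", "body": {"series": [0.1,0,0,0,0,0,-1,0.2,0,0,0,0,0,-1,0.3,0,0,0,0,0,-1,0.4,0,0,0,0,0,-1,0.5,0,0,0,0,0,-1,0.6,0,0,0,0,0,-1,0.7,0,0,0,0,0,-1,0.8,0,0,0,0,0,-1]}}

```text
time_s: 30.7
tcp_pos: [0.6395, 0.0611, 0.0428]
ee_rot: [0.767, 0.641, 0.0, -0.0]
contact_force: [0.1, -2.8, -1.9]
opening: 0.025
grip_force: 59.1
```

{"method": "carry_out", "body": {"series": [0.1,0,0,0,0,0,-1,0.2,0,0,0,0,0,-1,0.3,0,0,0,0,0,-1,0.4,0,0,0,0,0,-1,0.5,0,0,0,0,0,-1,0.6,0,0,0,0,0,-1,0.7,0,0,0,0,0,-1,0.8,0,0,0,0,0,-1]}}

```text
time_s: 31.5
tcp_pos: [0.6396, 0.0619, 0.0428]
ee_rot: [0.767, 0.641, -0.0, -0.0]
contact_force: [1.0, -2.5, -0.5]
opening: 0.0252
grip_force: 59.1
```

{"method": "carry_out", "body": {"series": [0.1,0,0,0,0,0,-1,0.2,0,0,0,0,0,-1,0.3,0,0,0,0,0,-1,0.4,0,0,0,0,0,-1,0.5,0,0,0,0,0,-1,0.6,0,0,0,0,0,-1,0.7,0,0,0,0,0,-1,0.8,0,0,0,0,0,-1]}}

```text
time_s: 32.3
tcp_pos: [0.6397, 0.0627, 0.0428]
ee_rot: [0.767, 0.641, -0.0, -0.0]
contact_force: [0.7, -2.2, -1.2]
opening: 0.0251
grip_force: 59.1
```

{"method": "carry_out", "body": {"series": [0.1,0,0,0,0,0,-1,0.2,0,0,0,0,0,-1,0.3,0,0,0,0,0,-1,0.4,0,0,0,0,0,-1,0.5,0,0,0,0,0,-1,0.6,0,0,0,0,0,-1,0.7,0,0,0,0,0,-1,0.8,0,0,0,0,0,-1]}}

```text
time_s: 33.1
tcp_pos: [0.6399, 0.0635, 0.0428]
ee_rot: [0.767, 0.641, -0.0, 0.0]
contact_force: [0.2, -2.8, -1.5]
opening: 0.0254
grip_force: 59.1
```

{"method": "carry_out", "body": {"series": [0.1,0,0,0,0,0,-1,0.2,0,0,0,0,0,-1,0.3,0,0,0,0,0,-1,0.4,0,0,0,0,0,-1,0.5,0,0,0,0,0,-1,0.6,0,0,0,0,0,-1,0.7,0,0,0,0,0,-1,0.8,0,0,0,0,0,-1]}}

```text
time_s: 33.9
tcp_pos: [0.64, 0.0643, 0.0428]
ee_rot: [0.767, 0.641, 0.0, 0.0]
contact_force: [0.9, -3.2, -2.2]
opening: 0.0258
grip_force: 59.1
```

{"method": "carry_out", "body": {"series": [0.1,0,0,0,0,0,-1,0.2,0,0,0,0,0,-1,0.3,0,0,0,0,0,-1,0.4,0,0,0,0,0,-1,0.5,0,0,0,0,0,-1,0.6,0,0,0,0,0,-1,0.7,0,0,0,0,0,-1,0.8,0,0,0,0,0,-1]}}

```text
time_s: 34.7
tcp_pos: [0.6402, 0.0651, 0.0428]
ee_rot: [0.767, 0.641, 0.0, -0.0]
contact_force: [0.1, -3.4, -1.9]
opening: 0.0252
grip_force: 59.1
```

{"method": "carry_out", "body": {"series": [0.1,0,0,0,0,0,-1,0.2,0,0,0,0,0,-1,0.3,0,0,0,0,0,-1,0.4,0,0,0,0,0,-1,0.5,0,0,0,0,0,-1,0.6,0,0,0,0,0,-1,0.7,0,0,0,0,0,-1,0.8,0,0,0,0,0,-1]}}

```text
time_s: 35.5
tcp_pos: [0.6403, 0.0657, 0.0428]
ee_rot: [0.767, 0.641, -0.0, 0.0]
contact_force: [1.1, -4.3, -1.3]
opening: 0.0251
grip_force: 59.1
```

{"method": "carry_out", "body": {"series": [0.1,0,0,0,0,0,-1,0.2,0,0,0,0,0,-1,0.3,0,0,0,0,0,-1,0.4,0,0,0,0,0,-1,0.4,0,0,0,0,0,-1,0.4,0,0,0,0,0,-1,0.4,0,0,0,0,0,-1,0.4,0,0,0,0,0,-1]}}

```text
time_s: 36.3
tcp_pos: [0.6403, 0.0658, 0.0427]
ee_rot: [0.767, 0.641, -0.0, 0.0]
contact_force: [-0.2, -6.8, -0.8]
opening: 0.0254
grip_force: 59.1
```

{"method": "carry_out", "body": {"series": [0.1,0,0,0,0,0,-1,0.2,0,0,0,0,0,-1,0.3,0,0,0,0,0,-1,0.4,0,0,0,0,0,-1,0.4,0,0,0,0,0,-1,0.4,0,0,0,0,0,-1,0.4,0,0,0,0,0,-1,0.4,0,0,0,0,0,-1]}}

```text
time_s: 37.1
tcp_pos: [0.6403, 0.0658, 0.0427]
ee_rot: [0.767, 0.641, -0.001, 0.0]
contact_force: [-0.2, -7.2, -1.6]
opening: 0.0253
grip_force: 59.1
```

{"method": "carry_out", "body": {"series": [0.1,0,0,0,0,0,-1,0.2,0,0,0,0,0,-1,0.3,0,0,0,0,0,-1,0.4,0,0,0,0,0,-1,0.5,0,0,0,0,0,-1,0.5,0,0,0,0,0,-1,0.5,0,0,0,0,0,-1,0.5,0,0,0,0,0,-1]}}

```text
time_s: 37.9
tcp_pos: [0.6403, 0.0659, 0.0426]
ee_rot: [0.767, 0.641, -0.001, 0.001]
contact_force: [-0.5, -9.2, -0.8]
opening: 0.0257
grip_force: 59.1
```

{"method": "carry_out", "body": {"series": [0.1,0,0,0,0,0,-1,0.2,0,0,0,0,0,-1,0.2,0,0,0,0,0,-1,0.2,0,0,0,0,0,-1,0.2,0,0,0,0,0,-1,0.2,0,0,0,0,0,-1,0.2,0,0,0,0,0,-1,0.2,0,0,0,0,0,-1]}}

```text
time_s: 38.7
tcp_pos: [0.6403, 0.0659, 0.0426]
ee_rot: [0.767, 0.641, -0.001, 0.001]
contact_force: [-0.4, -10.5, -1.0]
opening: 0.0251
grip_force: 59.1
```

{"method": "carry_out", "body": {"series": [0,0,0,0,0,0,-1,0,0,0,0,0,0,-1,0,0,0,0,0,0,-1,0,0,0,0,0,0,-1,0,0,0,0,0,0,-1,0,0,0,0,0,0,-1,0,0,0,0,0,0,-1,0,0,0,0,0,0,-1]}}

```text
time_s: 39.5
tcp_pos: [0.6403, 0.0659, 0.0426]
ee_rot: [0.767, 0.641, -0.001, 0.001]
contact_force: [-1.0, -10.3, -1.7]
opening: 0.0253
grip_force: 59.1
```

{"method": "carry_out", "body": {"series": [-0.5,0,0,0,0,0,-1,-1.5,0,0,0,0,0,-1,-3,0,0,0,0,0,-1,-6,0,0,0,0,0,-1,-11,0,0,0,0,0,-1,-18,0,0,0,0,0,-1,-27,0,0,0,0,0,-1,-35,0,0,0,0,0,-1]}}

```text
time_s: 40.3
tcp_pos: [0.6342, 0.032, 0.0428]
ee_rot: [0.767, 0.641, -0.0, 0.0]
contact_force: [-0.4, -0.8, -1.1]
opening: 0.0254
grip_force: 59.1
```

{"method": "carry_out", "body": {"series": [-8,0,0,0,0,0,-1,-14,0,-4,0,0,0,-1,-16,0,-14,0,0,0,-1,-16,0,-30,0,0,0,-1,-16,0,-48,0,0,0,-1,-16,0,-66,0,0,0,-1,-16,0,-76,0,0,0,-1,-16,0,-80,0,0,0,-1]}}

```text
time_s: 41.1
tcp_pos: [0.6323, 0.0174, 0.125]
ee_rot: [0.767, 0.642, 0.001, 0.001]
contact_force: [-0.4, -0.2, -0.8]
opening: 0.0256
grip_force: 59.1
```

```bash
sed -i 's/,(\[38,0,0\],0)\]/,([38,0,0],0),([23.7,0,0],0),([-51,0,-80],0)]/' h.py; python3 look.py after
python3 - <<'E'
from h import *
g=np.array([.4922,-.3270])
go([*g,.1228],100.63)
E
```

```text
41.1 tcp [  0.6 -41.2] 0.125 cmd [  0.2 -41.7] 0.1227 F trk [-0.32 -0.25] -0.8136848723702101
blue 110 y [ 93.4 104.7 116.5] x [-22.6   3.7] z [44.8 49.6] axis 1.6
cmd [0.6318 0.0169 0.1227] yaw 79.78 -> shift [-3.632e+02 -7.630e+01 -1.000e-01] turn -0.364
```

View pics/after.png

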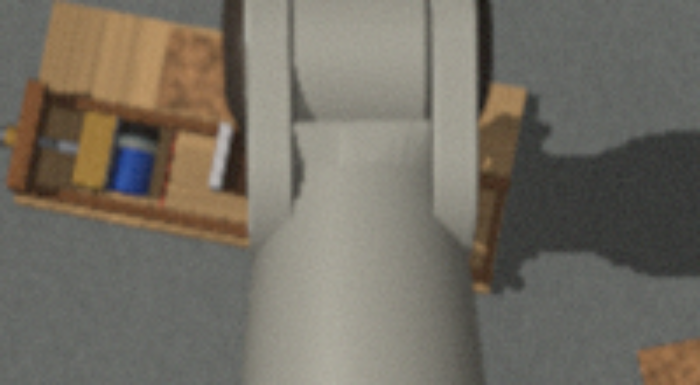

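The vial is seated in the bay, past the red line and against the follower. Now returning the paddle to the mat.

{"method": "carry_out", "body": {"series": [-10,-2,0,0,0,-0.01,-1,-30,-6,0,0,0,-0.03,-1,-55,-12,0,0,0,-0.05,-1,-83,-17,0,0,0,-0.08,-1,-111,-23,0,0,0,-0.11,-1,-139,-29,0,0,0,-0.14,-1,-167,-35,0,0,0,-0.17,-1,-195,-41,0,0,0,-0.2,-1]}}

```text
time_s: 41.95
tcp_pos: [0.5552, -0.1689, 0.1217]
ee_rot: [0.699, 0.715, -0.0, -0.001]
contact_force: [0.5, -0.1, -1.1]
opening: 0.0254
grip_force: 59.2
```

```bash
sed -i 's/,(\[-51,0,-80\],0)\]/,([-51,0,-80],0),([-195,-41,0],-.2)]/' h.py
python3 - <<'E'
from h import *
go([.4922,-.3270,.06],100.63); s=bot.state(); print(s['tcp_pos'],s['time_s'])
E
```

```text
cmd [ 0.5568 -0.1677  0.1227] yaw 91.23 -> shift [-157.8  -68.    62.8] turn -0.164
[ 0.555245   -0.16890872  0.12173691] 41.95
```

{"method": "carry_out", "body": {"series": [-28,-12,0,0,0,-0.03,-1,-56,-24,0,0,0,-0.06,-1,-84,-36,3,0,0,-0.09,-1,-112,-48,14,0,0,-0.12,-1,-136,-58,28,0,0,-0.145,-1,-150,-65,42,0,0,-0.164,-1,-158,-68,54,0,0,-0.164,-1,-158,-68,63,0,0,-0.164,-1]}}

```text
time_s: 42.75
tcp_pos: [0.491, -0.3275, 0.0581]
ee_rot: [0.639, 0.769, -0.0, -0.001]
contact_force: [-0.1, 0.4, -1.9]
opening: 0.0252
grip_force: 59.2
```

{"method": "carry_out", "body": {"series": [0,0,6,0,0,0,-1,0,0,13,0,0,0,-1,0,0,20,0,0,0,-1,0,0,26,0,0,0,-1,0,0,31,0,0,0,-1,0,0,34,0,0,0,-1,0,0,35.5,0,0,0,-1,0,0,36.5,0,0,0,-1]}}

```text
time_s: 43.55
tcp_pos: [0.4922, -0.327, 0.0233]
ee_rot: [0.638, 0.77, 0.0, 0.0]
contact_force: [0.0, 0.1, -0.9]
opening: 0.0258
grip_force: 59.2
```

{"method": "carry_out", "body": {"series": [0,0,0.4,0,0,0,-1,0,0,0.8,0,0,0,-1,0,0,1.2,0,0,0,-1,0,0,1.6,0,0,0,-1,0,0,1.8,0,0,0,-1,0,0,2,0,0,0,-1,0,0,2,0,0,0,-1,0,0,2,0,0,0,-1]}}

```text
time_s: 44.35
tcp_pos: [0.4922, -0.327, 0.0213]
ee_rot: [0.638, 0.77, -0.0, 0.0]
contact_force: [-0.4, -0.2, -2.0]
opening: 0.0253
grip_force: 59.2
```

{"method": "carry_out", "body": {"series": [0,0,0.2,0,0,0,-1,0,0,0.4,0,0,0,-1,0,0,0.5,0,0,0,-1,0,0,0.6,0,0,0,-1,0,0,0.7,0,0,0,-1,0,0,0.8,0,0,0,-1,0,0,0.8,0,0,0,-1,0,0,0.8,0,0,0,-1]}}

```text
time_s: 45.15
tcp_pos: [0.4922, -0.327, 0.0209]
ee_rot: [0.638, 0.77, 0.0, 0.0]
contact_force: [-2.0, 2.6, 5.0]
opening: 0.0252
grip_force: 59.8
```

{"method": "carry_out", "body": {"series": [0,0,0,0,0,0,-0.2,0,0,0,0,0,0,0,0,0,0,0,0,0,0.3,0,0,0,0,0,0,0.3,0,0,0,0,0,0,0.3,0,0,0,0,0,0,0.3,0,0,0,0,0,0,0.3,0,0,0,0,0,0,0.3]}}

```text
time_s: 45.95
tcp_pos: [0.4922, -0.327, 0.0205]
ee_rot: [0.638, 0.77, 0.0, 0.0]
contact_force: [-0.1, -0.5, 0.6]
opening: 0.0553
grip_force: 0.0
```

{"method": "carry_out", "body": {"series": [0,0,-3,0,0,0,0.3,0,0,-8,0,0,0,0.3,0,0,-18,0,0,0,0.3,0,0,-32,0,0,0,0.3,0,0,-50,0,0,0,0.3,0,0,-75,0,0,0,0.3,0,0,-100,0,0,0,0.3,0,0,-120,0,0,0,0.3]}}

```text
time_s: 46.75
tcp_pos: [0.4925, -0.3272, 0.1436]
ee_rot: [0.638, 0.77, 0.0, 0.001]
contact_force: [0.4, 0.6, -0.5]
opening: 0.0555
grip_force: 0.0
```

{"method": "carry_out", "body": {"series": [-20,0,-20,0,0,0,0.3,-50,0,-40,0,0,0,0.3,-80,0,-50,0,0,0,0.3,-110,0,-50,0,0,0,0.3,-130,0,-50,0,0,0,0.3,-140,0,-50,0,0,0,0.3,-140,0,-50,0,0,0,0.3,-140,0,-50,0,0,0,0.3]}}

```text
time_s: 47.55
tcp_pos: [0.518, -0.4644, 0.1912]
ee_rot: [0.638, 0.77, 0.0, 0.0]
contact_force: [0.3, 0.4, -0.0]
opening: 0.0555
grip_force: 0.0
```

```bash
python3 look.py
python3 - <<'E'
from h import *
im,d=imaging.grab_frame('scene');cv2.imwrite('pics/final.png',im[...,::-1])
W=cloud('scene',d);L=imaging.silhouettes('paddle_grip','scene')[0];P=W[L['mask']&(d>0)];g=P[P[:,2]>.05];print(g.mean(0),np.percentile(P[:,2],[2,50,98]))
E
```

```text
47.55 tcp [ -26.6 -535.6] 0.1912 cmd [ -40.9 -236.7] 0.1227 F trk [0.21 0.48] -0.033157623383734125
blue 111 y [ 93.5 104.3 116.5] x [-22.7   4.7] z [44.3 49.5] axis 88.7
[ 0.49338954 -0.32325747  0.05648376] [0.0048458 0.0140337 0.0581205]
```

View pics/final.png

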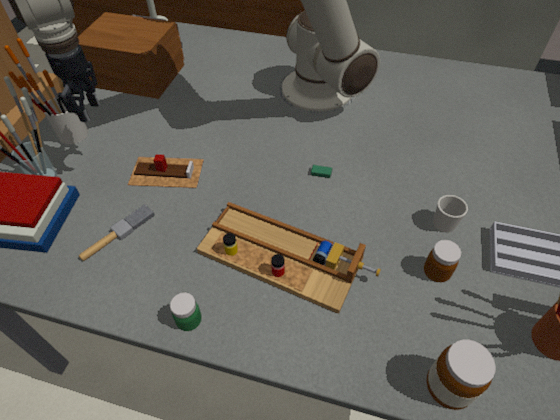

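The final scene shows the paddle flat on its mat at (165,168), the vial in the bay at (323,250), and everything else unmoved.

```bash
python3 -c "from cell import bot; print(bot.hand_in())"
```

```text
the job is handed in; nothing more can be done
None
```

The job is handed in at about 48 s: the vial was rolled into the bay and held against the stop at about 10 N for over a second, the paddle is flat on its mat again, and nothing else in the scene looks moved.

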